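Fetch the dropped vial from under the low shelf with the reacher

ROBOT

A 6-joint arm with a two-finger parallel gripper is mounted at the origin on the work surface. World frame = base frame: x ahead of the robot, y to its left, z up, the work surface at z = 0. Lengths are in m, angles in rad, forces in N, time in s.
With the tool pointing down it reaches from about 0.3 to 0.875 m from the base axis. Payload 4.2 kg.
Tool frame: the origin (TCP) lies at the very end of the fingers, on their centre line; the grasp point (between the pads) lies 19 mm behind it (tcp_to_grasp is the distance from the TCP to the grasp point, in m); z points along the fingers, y is the line along which they close (so a half turn about z gives the same grasp; the last joint's range is limited). The gripper opens to 85 mm and grips with 20 to 120 N. Pads are 22 mm wide; open, the fingers measure 114 mm over their backs; the gripper's body (76 mm by 85 mm) begins 54 mm behind the grasp point. The pads swing forward as they close: fully open they stand 13 mm farther back than shut.
Start: joints at [-1.147, 0.32, 1.565, -0, 1.257, -0.02], TCP at [0.247, -0.519, 0.231] pointing down, gripper open.
Joint ranges: [-3.11, 3.11], [-0.84, 2.01], [0.21, 2.61], [-1.34, 4.49], [0.05, 2.63], [-2.56, 2.56]. Speed limits (rad/s): [2.57, 2.57, 3.14, 3.14, 3.14, 3.14].

INTERFACE

Orientations are given as a unit quaternion [w, x, y, z].
In Python, from rig import * gives the robot as it stands. The module is installed in compiled form; this text tells all that it offers.
- The arm moves only by the tool jog_arm, never from a script. Its arguments are lists of equal length, an entry for each row: "slide": the shift along the tool's x, y, z in m, a list of three; "dr": the turn, a rotation vector about the tool's x, y, z in degrees, a list of three; "gripper": the finger opening in m, from 0 to 0.0854. A call has 1 to 20 rows; each row is the pose to reach, as a shift and turn from the pose commanded when the call began, along the tool's axes at that moment; what a row does not reach only later rows make up. A row lasts 1/8 s, in which the tool goes at most 62.5 mm and 10.7 degrees, less where a joint would pass 70% of its speed; a pose out of reach is approached as far as the arm can. A call with a gripper value outside its range is refused whole. The fingers move at their own pace and stop on an object; "newtons" is the grip in N (left out, the last holds). Time passes only in rows, so rows that repeat a pose let the fingers close. It gives the time, the measured TCP pose, the force, the opening and the grip force at its end, in the units of the state.
- get_state(): the state, without advancing time (a new reading comes with each control period).
- capture(name): name is "side" or "top" or "wrist"; returns a dict with "img" (384x512x3 uint8, red, green, blue), "range_z" (384x512 float32, m along the optical axis (not along the pixel's ray), 0 where there is no reading), "camera_matrix" (3x3 intrinsics, pixels), "dist_coeffs" ([k1, k2, p1, p2, k3] as OpenCV has them; the pictures are not rectified), "R" (3x3) and "t" (3): a world point X has camera coordinates R X + t. Camera axes: x right, y down, z forward; pixel columns grow to the right and rows downward; lengths in m; the calibration is good to about 2 mm. A picture is of the moment at which its call begins.
- hand_in(): hands the job in; it is judged then, once.
Trained networks look in the newest picture that a camera, given by its name, has taken for a name from the list of things; names that differ only in an ending like _2 or _b are one class to them, and where a whole thing is asked for, a point or a joint stands for the part that bears it (a point fixed in the world has none). Each returns a list of dicts, best first, with "confidence" (0 to 1); they miss things now and then, are a little off and sometimes report something else, mostly with a low value. They report only what shows in the picture. A call takes as long as a camera call.
- outline_of(name, camera): "pixels" (384x512 bool, what is visible of it).
- landmark_of(name, camera): "xyz" ([x, y, z] in m, in world coordinates, good to about 4 mm: a listed point, or the origin of a listed thing).
The state is a dict: "time": time; "joint_pos": joint angles; "joint_vel": joint speeds; "effort": joint torques, N m; "position": TCP position; "eef_rot": TCP orientation; "wrist_force": force on the tool from outside, world axes, zero at the start; "ft_torque": the same for the moment, N m; "opening": finger opening in m; "grip_force": force on a finger pad.
Only numpy, scipy, OpenCV 4.12 (cv2) and the standard library are available. Lean on these libraries where they do the work, as an engineer would, in place of code of your own. Each camera call takes 0.05 s, during which the arm holds its last target. There are 200 camera calls.

TASK

A glass sample vial has rolled into the drip tray under the low wire shelf, where no hand can get at it. Take the reacher by its handle and trigger, squeeze the trigger to close its jaws gently on the vial where it lies, so that the thin glass does not crack, and draw it out in the jaws over the tray's lip. Lay it on the open bench quite clear of the shelf, let go, back the jaws off it and lay the reacher down flat; keep the fingers off the vial, do not knock the shelf and leave everything else where it is.

Things in the scene. Friction and masses are not known exactly. Their poses are not given: they have to be found in the camera images.
- reacher: Black pistol-grip reacher, 350 mm long, 30 mm thick, 180 g, lying flat on its side. Origin on its underside below the grip point; x along the tube to the jaws, z up. Handle (flat back at x = -33 mm) and trigger (front at x = +33 mm) measure 66 mm over both: grip them from above, fingers closing along x, one behind the handle, one before the trigger. Tube axis at y = -42 mm, butt out to y = +70 mm.
- reacher_grip (a point): Grip point of the reacher: midway between the back of the handle and the front of the trigger, 15 mm above its underside. The tool balances 40 mm ahead of this point (+x), so it can be lifted here with the trigger barely squeezed (1 to 2 mm).
- reacher_trigger (a point): Front of the reacher's trigger at rest, 33 mm ahead (+x) of reacher_grip. Sprung: it starts to move at about 7 N on the pads, takes about 10 N at 14 mm of squeeze and ends at 18 mm. Once both tips bear on the vial it stiffens sharply: 1 mm more of squeeze then adds some 8 N on the pads and some 4 N on each side of the glass. This knee comes at 9 to 17 mm, not where it came last time.
- reacher_jaws (a point): Middle of the open jaws: 290 mm ahead (+x) of reacher_grip, at y = -34.5 mm, 15 mm above the underside; the vial should lie here when squeezing starts. Two rubber discs 30 mm across. The left jaw (+y) swings in, 1.5 mm per mm of squeeze; the right jaw stands still but is bent by use: clear opening 38 to 48 mm. As the fingers close evenly the tool shifts along +x by half the squeeze.
- vial: Amber glass crimp-top vial with aluminium cap, 23 mm across, 46 mm long, 22 g, lying in the tray under the shelf; the only vial there. Origin on its side at mid-length (underside at the start), x along its axis to the cap, which points inward. It rolls easily. Thin glass: it cracks if the jaws press it with more than 4.5 N from each side; 1 to 3 N hold it safely.
- vial_center (a point): Centre of the vial, on its axis at mid-length; 11.5 mm above what it lies on.
- shelf: Fixed low steel-wire shelf: 260 mm deep (x), 360 mm wide (y), deck top 80 mm and underside 72 mm above the bench, legs at the corners (y = +-176 mm), open front at x = -130 mm. Origin on the bench under its middle, x pointing inward from front to back. White drip tray on the bench under it: 236 x 330 mm, floor 2 mm thick, lip 6 mm high, front lip at x = -117 mm.
- shelf_front (a point): Middle of the shelf's front edge, at bench height. Clear of the shelf means that the vial's centre ends more than 30 mm in front of the front edge.
- table: White bench top, surface at z = 0.
- bottle_a: Bystander: clear solvent bottle, 70 mm across, 138 mm tall, grey cap, standing on the shelf; origin under its middle.
- bottle_b: Bystander: amber solvent bottle, 70 mm across, 138 mm tall, grey cap, standing on the shelf; origin under its middle.
- cap: Bystander: grey bottle cap, 45 mm across, 24 mm high, lying in the tray under the shelf to the right of the vial; origin under its middle.
- rack: Bystander: white rack of standing vials, 100 x 160 x 50 mm, left of the shelf; origin under its middle.
- septa_box: Bystander: small carton, 70 x 50 x 40 mm; origin under its middle.
- beaker: Bystander: glass beaker, 70 mm across, 90 mm tall; origin under its middle.
- wrench: Bystander: small steel spanner, 120 mm long, lying flat at the right, beyond the reacher's handle; origin under its middle.

How it is judged:
On the way, in this order (a step that is already met when the one before it is completed fails the run):
1. the reacher's jaws hold the vial squeezed while it is still under the shelf (about half a newton or more from each side) (contact force between reacher and vial above 1 N and x of vial_center in the frame of shelf above -0.12 m), for 0.3 s.
2. the vial is out in front of the shelf, still held squeezed in the jaws (contact force between reacher and vial above 0.8 N and x of vial_center in the frame of shelf below -0.16 m), for 0.1 s.
At the end, for the whole second after the job is handed in: The vial lies still on the bench, centre over 30 mm in front of the shelf's front edge and 6 to 16 mm high, untouched by the reacher; the reacher lies still and flat on the bench, let go (underside within 8 mm, tilt under 0.15 rad) (x of vial_center in the frame of shelf below -0.16 m and height (world z) of vial_center between 0.006 and 0.016 m and linear speed of each of vial, reacher below 0.03 m/s and contact force between reacher and vial below 0.05 N and height (world z) of reacher below 0.008 m and angle between reacher's own z axis and vertical below 0.15 rad and contact force between the fingers and reacher below 0.05 N).
It fails at once if the reacher presses the thin glass with more than 9 N in all (4.5 N from each side) (contact force between reacher and vial above 9 N).
It fails at once if the vial is dropped or pressed on the bench with more than 6 N (contact force between vial and table above 6 N).
It fails at once if the fingers touch the vial (contact force between the fingers and vial above 0.2 N).
It fails at once if the shelf is bumped with the reacher or the arm with more than 10 N (contact force between any of reacher, the arm, the fingers and shelf above 10 N).
It fails at once if a bystander is moved by more than 20 mm (distance of any of bottle_a, bottle_b, cap, rack, septa_box, beaker, wrench from where it was at the start of the episode above 0.02 m).
It also fails if it takes over 72 s, if anything falls off the work surface, if the arm or the gripper's body presses on something with over 40 N, if the wrist force passes 120 N, or if a joint passes its speed limit or range.

## Working session

There is one attempt and no reset: what is moved stays moved. The work goes in short steps, Python scripts to look and compute and a tool call to move; the robot and the scene stay as the last step left them, time stands still between calls to the robot, and variables do not carry over. Pictures are saved under pics/ and viewed, at most 10 in all, crops included, and the job is handed in when it is done.

Besides the shell and the picture viewer there is one more tool, called after "Request:" as a command line: name --argument value ..., lists and objects as JSON in quotes. jog_arm: Moves the arm, as the interface text tells. Its arguments: {"type":"object","properties":{"slide":{"type":"array","items":{"type":"array","items":{"type":"number"}}},"dr":{"type":"array","items":{"type":"array","items":{"type":"number"}}},"gripper":{"type":"array","items":{"type":"number"}},"newtons":{"type":"number"}},"required":["slide","dr","gripper"]}

```bash
mkdir -p pics; cat > h.py <<'E'
from rig import *
import numpy as np, cv2
from scipy.spatial.transform import Rotation as Rn
def lm(name,cam):
    r=landmark_of(name,cam); return [(np.round(d['xyz'],4).tolist(),round(d['confidence'],2)) for d in r[:2]]
def save(c,fn): cv2.imwrite('pics/'+fn,cv2.cvtColor(c['img'],cv2.COLOR_RGB2BGR))
def cloud(c):
    h,w=c['range_z'].shape
    v,u=np.mgrid[:h,:w]
    p=cv2.undistortPoints(np.stack([u,v],-1).reshape(-1,1,2).astype(np.float64),c['camera_matrix'],c['dist_coeffs']).reshape(h,w,2)
    z=c['range_z'];P=np.dstack([p*z[...,None],z])
    return (P-np.array(c['t']))@np.array(c['R'])
E
python3 - <<'E'
from h import *
s=get_state();print(s['position'],s['eef_rot'],s['time'])
for cam in('side','top'):
    c=capture(cam);save(c,cam+'0.png');print(cam,-np.array(c['R']).T@c['t'])
    for n in('reacher','reacher_grip','reacher_trigger','reacher_jaws','vial','vial_center','shelf','shelf_front','cap','rack','septa_box','beaker','wrench'):print(n,lm(n,cam))
a=cv2.imread('pics/side0.png');b=cv2.imread('pics/top0.png');cv2.imwrite('pics/both0.png',cv2.resize(np.vstack([a,b]),(400,600)))
E
```

```text
[ 0.24670219 -0.51886582  0.23046091] [-8.85009407e-04  9.75483872e-01  2.20069088e-01 -1.67326780e-04] 0.0
side [-0.02444073 -1.04253259  1.4964852 ]
reacher [([0.5032, -0.3805, 0.002], 0.58)]
reacher_grip [([0.5062, -0.385, 0.0154], 0.59)]
reacher_trigger [([0.5131, -0.3494, 0.0158], 0.57), ([0.5788, 0.2457, 0.0035], 0.41)]
reacher_jaws [([0.5804, -0.103, 0.0123], 0.79)]
vial [([0.5815, 0.187, 0.0016], 0.48)]
vial_center [([0.5802, 0.186, 0.0152], 0.57)]
shelf [([0.5804, 0.2476, 0.0006], 0.95), ([0.452, 0.0007, -0.0027], 0.69)]
shelf_front [([0.5951, 0.109, -0.0025], 0.69), ([0.5345, 0.5761, 0.0059], 0.44)]
cap [([0.7062, 0.2388, 0.0043], 0.52)]
rack [([0.5343, 0.5722, 0.0021], 0.81)]
septa_box [([0.3846, 0.4569, 0.0017], 0.7)]
beaker [([0.5631, -0.5766, -0.0023], 0.86)]
wrench [([0.4009, -0.5393, 0.0017], 0.59)]
top [ 0.45498719 -0.00772739  1.62664906]
reacher [([0.5057, -0.3825, 0.0033], 0.69), ([0.3877, 0.4616, -0.0007], 0.23)]
reacher_grip [([0.5071, -0.3827, 0.0141], 0.64)]
reacher_trigger [([0.5103, -0.3488, 0.0145], 0.95), ([0.579, 0.2421, 0.0014], 0.58)]
reacher_jaws [([0.5742, -0.1001, 0.0176], 0.88)]
vial [([0.5784, 0.1879, 0.0001], 0.49)]
vial_center [([0.5768, 0.1911, 0.0154], 0.58)]
shelf [([0.5792, 0.2405, 0.0016], 0.74), ([0.5627, -0.5783, 0.0001], 0.71)]
shelf_front [([0.6008, 0.1159, 0.0027], 0.72), ([0.5116, -0.3472, 0.0117], 0.37)]
cap [([0.7059, 0.2378, -0.0009], 0.49)]
rack [([0.4495, 0.0042, -0.0058], 0.64), ([0.5273, 0.5759, -0.001], 0.57)]
septa_box []
beaker [([0.5596, -0.5768, -0.0012], 0.97)]
wrench [([0.4031, -0.5435, 0.0014], 0.54)]
```

View pics/side0.png

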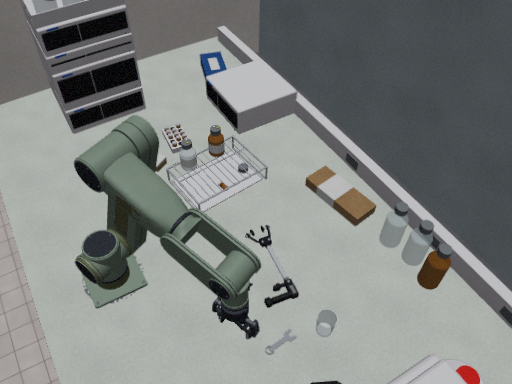

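View pics/top0.png

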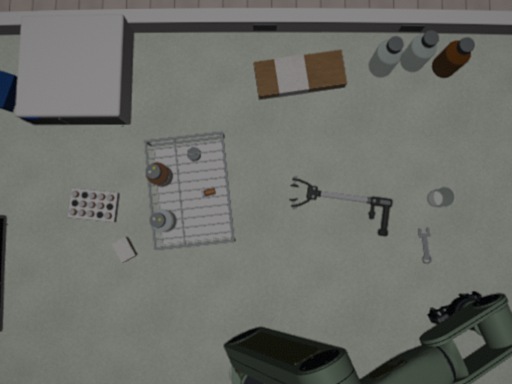

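Top view: the reacher lies at (290–390, 180–235), with jaws left at (303,193). The vial is at (209,191) under the shelf, whose front edge runs (222,133)–(234,240). The reacher points agree with the given sizes, with a heading of about 82.6°.

```bash
cat >> h.py <<'E'
def plan(p,th):
    """slide (tool axes) and dr for TCP to p with reacher heading th deg (tool y = -heading, z down)"""
    s=get_state();q=s['eef_rot'];R0=Rn.from_quat([q[1],q[2],q[3],q[0]])
    h=np.array([np.cos(np.radians(th)),np.sin(np.radians(th)),0]);z=np.array([0,0,-1.]);y=-h;x=np.cross(y,z)
    R1=Rn.from_matrix(np.c_[x,y,z])
    print('slide',np.round(R0.inv().apply(np.array(p)-s['position']),4),'dr',np.round((R0.inv()*R1).as_rotvec(degrees=True),2),'pos',np.round(s['position'],4),'F',np.round(s['wrist_force'],1),'open',round(s['opening'],4),'t',s['time'])
E
python3 - <<'E'
from h import *
plan([.506,-.383,.20],82.6)
c=capture('top');P=cloud(c)
o=landmark_of('vial_center','top')
m=outline_of('vial','top')
for d in m[:2]:
    k=d['pixels']; print(d['confidence'],k.sum())
    v,u=np.nonzero(k)
    if len(v)>4: print(u.mean(),v.mean(),cv2.minAreaRect(np.c_[u,v].astype(np.float32)))
m=outline_of('reacher','top')
for d in m[:1]:
    q=P[d['pixels']];q=q[(q[:,2]>0)&(q[:,2]<.05)];print(len(q),np.median(q,0))
big=cv2.resize(cv2.imread('pics/top0.png')[120:255,140:240],None,fx=6,fy=6,interpolation=cv2.INTER_CUBIC)[:600]
cv2.imwrite('pics/shelf.png',cv2.resize(big,(445,600)) if big.shape[0]>600 else big)
E
```

```text
slide [ 0.2926 -0.0119  0.0313] dr [ 0.   -0.   32.83] pos [ 0.2469 -0.5193  0.2313] F [ 0.2  0.3 -0.9] open 0.0857 t 1.4
0.58 87
207.71264367816093 192.44827586206895 ((207.61767578125, 192.47061157226562), (6.5484619140625, 13.581995010375977), 75.96376037597656)
838 [ 0.55749113 -0.32405511  0.02588619]
```

View pics/shelf.png

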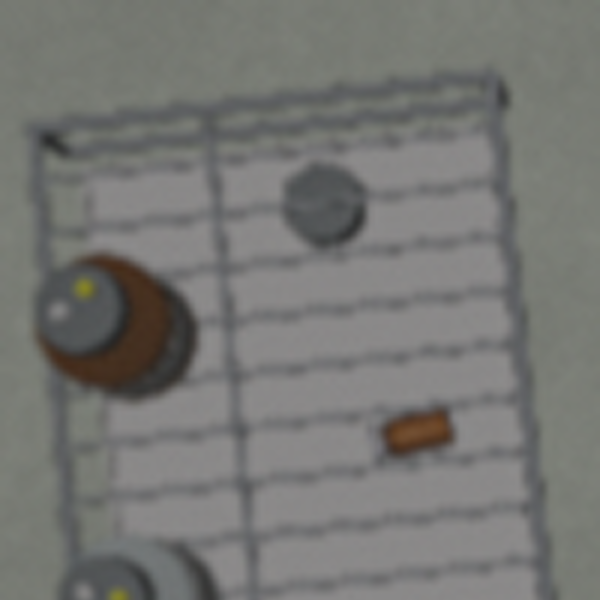

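The crop shows the amber body at about (209,192) in the full image, cap pointing left and slightly down. That puts its axis at about 102–104° heading, against about 96.5° for the shelf. Moving over the reacher.

Request:
jog_arm --slide '[[0.06, 0, 0.006], [0.12, -0.004, 0.012], [0.175, -0.006, 0.018], [0.235, -0.009, 0.025], [0.293, -0.012, 0.031], [0.293, -0.012, 0.031], [0.293, -0.012, 0.031]]' --dr '[[0, 0, 8], [0, 0, 16], [0, 0, 24], [0, 0, 32.8], [0, 0, 32.8], [0, 0, 32.8], [0, 0, 32.8]]' --gripper '[0.085, 0.085, 0.085, 0.085, 0.085, 0.085, 0.085]' --newtons 20

```text
time: 2.48
position: [0.506, -0.3827, 0.2002]
eef_rot: [0.0, 0.998, -0.064, -0.0]
wrist_force: [-0.7, -0.2, 0.1]
opening: 0.0848
grip_force: 0.0
```

```bash
python3 - <<'E'
from h import *
c=capture('wrist');save(c,'w1.png');print(-np.array(c['R']).T@c['t'])
for n in('reacher_grip','reacher_trigger','reacher_jaws','reacher'):print(n,lm(n,'wrist'))
def ray(c,uv,z):
    p=cv2.undistortPoints(np.array([[uv]],float),c['camera_matrix'],c['dist_coeffs'])[0,0]
    R=np.array(c['R']);o=-R.T@c['t'];d=R.T@np.r_[p,1];return (o+d*(z-o[2])/d[2]).round(4)
for cam in('top','side'):
    c=capture(cam)
    for d in outline_of('vial',cam)[:1]:
        v,u=np.nonzero(d['pixels']);X=np.array([ray(c,(a,b),.0155) for a,b in zip(u,v)])[:,:2]
        m=X.mean(0);w,V=np.linalg.eigh(np.cov((X-m).T));print(cam,'vial',d['confidence'],m.round(4),np.degrees(np.arctan2(V[1,1],V[0,1])),np.sqrt(12*w).round(4))
    print(lm('shelf_front',cam),lm('shelf',cam),lm('cap',cam))
c=capture('top')
print('front corners',ray(c,(222.5,133),.08),ray(c,(234,240),.08),'back',ray(c,(146,141),.08))
plan([.506,-.383,.05],82.6)
E
```

```text
[ 0.57878628 -0.39270786  0.34296735]
reacher_grip [([0.5064, -0.3826, 0.0183], 0.79)]
reacher_trigger [([0.5134, -0.3501, 0.0115], 0.75)]
reacher_jaws [([0.5051, -0.3829, 0.0019], 0.61)]
reacher []
[([0.5971, 0.1142, 0.0012], 0.77)] [([0.5042, -0.383, 0.0039], 0.2)] [([0.5981, 0.1152, 0.005], 0.75), ([0.7078, 0.2402, 0.001], 0.6)]
[([0.5951, 0.1123, -0.0021], 0.84)] [([0.5335, 0.5725, 0.0038], 0.45)] [([0.4013, -0.5394, 0.0055], 0.25)]
front corners [0.7699 0.1337 0.08  ] [0.4243 0.0927 0.08  ] back [0.7432 0.3836 0.08  ]
slide [-0.0004  0.0004  0.1503] dr [ 0.   -0.    0.03] pos [ 0.5064 -0.3826  0.2003] F [ 0.4 -0.4 -0.3] open 0.085 t 3.275
```

View pics/w1.png

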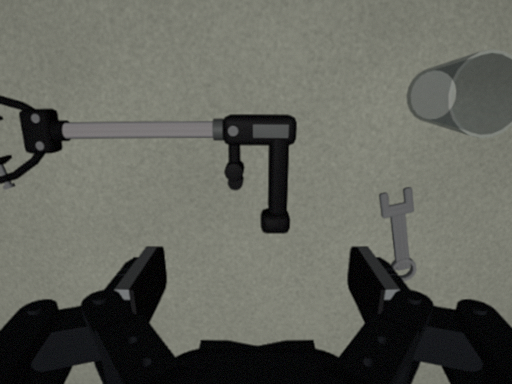

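Wrist view: handle at (280,175), trigger at (235,175), both centred between the fingers, and the tube is horizontal, so the heading holds. Descending.

Request:
jog_arm --slide '[[0, 0, 0.05], [0, 0, 0.1], [0, 0, 0.15], [0, 0, 0.18], [0, 0, 0.19], [0, 0, 0.195], [0, 0, 0.197], [0, 0, 0.198], [0, 0, 0.198]]' --dr '[[0, 0, 0], [0, 0, 0], [0, 0, 0], [0, 0, 0], [0, 0, 0], [0, 0, 0], [0, 0, 0], [0, 0, 0], [0, 0, 0]]' --gripper '[0.085, 0.085, 0.085, 0.085, 0.085, 0.085, 0.085, 0.085, 0.085]'

```text
time: 4.4
position: [0.5067, -0.3829, 0.0031]
eef_rot: [0.0, 0.998, -0.064, 0.001]
wrist_force: [0.5, -0.7, -0.3]
opening: 0.085
grip_force: 0.0
```

```bash
python3 - <<'E'
from h import *
c=capture('wrist');save(c,'w2.png')
print(get_state()['wrist_force'],get_state()['position'])
E
```

```text
[ 0.05237975  0.29400651 -0.2028524 ] [ 0.50663303 -0.38289652  0.00297838]
```

View pics/w2.png

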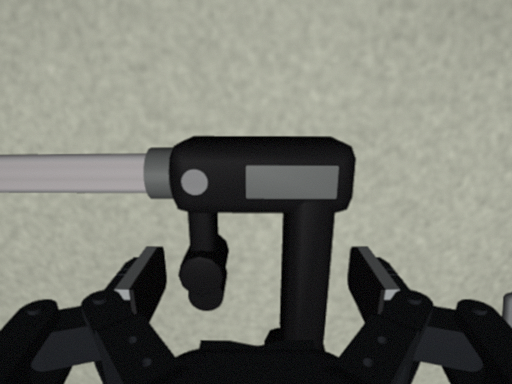

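The handle and trigger sit between the pads. Narrow to 74 mm, then lower gently so the pads come down to tool mid-height.

Request:
jog_arm --slide '[[0, 0, 0], [0, 0, 0], [0, 0, 0.002], [0, 0, 0.004], [0, 0, 0.004]]' --dr '[[0, 0, 0], [0, 0, 0], [0, 0, 0], [0, 0, 0], [0, 0, 0]]' --gripper '[0.074, 0.074, 0.074, 0.074, 0.074]'

```text
time: 5.08
position: [0.5062, -0.3825, -0.002]
eef_rot: [-0.0, 0.998, -0.064, -0.0]
wrist_force: [0.8, 0.1, 0.3]
opening: 0.0739
grip_force: 0.0
```

Request:
jog_arm --slide '[[0, 0, 0.002], [0, 0, 0.003], [0, 0, 0.004], [0, 0, 0.004]]' --dr '[[0, 0, 0], [0, 0, 0], [0, 0, 0], [0, 0, 0]]' --gripper '[0.074, 0.074, 0.074, 0.074]'

```text
time: 5.58
position: [0.5063, -0.3827, -0.0057]
eef_rot: [0.0, 0.998, -0.064, -0.0]
wrist_force: [-0.1, -0.1, 0.1]
opening: 0.074
grip_force: 0.0
```

Negative TCP z is confirmed as harmless. Close to a slight squeeze.

Request:
jog_arm --slide '[[0, 0, 0], [0, 0, 0], [0, 0, 0], [0, 0, 0]]' --dr '[[0, 0, 0], [0, 0, 0], [0, 0, 0], [0, 0, 0]]' --gripper '[0.068, 0.066, 0.064, 0.064]'

```text
time: 6.08
position: [0.5064, -0.3832, -0.0052]
eef_rot: [0.001, 0.998, -0.064, 0.0]
wrist_force: [-2.1, -1.6, 4.5]
opening: 0.0641
grip_force: 10.4
```

Request:
jog_arm --slide '[[0, 0, -0.004], [0, 0, -0.01], [0, 0, -0.015], [0, 0, -0.02], [0, 0, -0.02], [0, 0, -0.02]]' --dr '[[0, 0, 0], [0, 0, 0], [0, 0, 0], [0, 0, 0], [0, 0, 0], [0, 0, 0]]' --gripper '[0.064, 0.064, 0.064, 0.064, 0.064, 0.064]'

```text
time: 6.82
position: [0.5063, -0.3826, 0.0143]
eef_rot: [-0.0, 0.998, -0.064, -0.0]
wrist_force: [1.2, -0.7, -2.0]
opening: 0.0642
grip_force: 8.1
```

```bash
python3 - <<'E'
from h import *
s=get_state();print(s['position'],s['wrist_force'],s['ft_torque'],s['opening'],s['grip_force'])
for cam in('top','side'):
    c=capture(cam);P=cloud(c)
    for n in('reacher_grip','reacher_jaws','vial_center'):print(cam,n,lm(n,cam))
    for d in outline_of('reacher',cam)[:1]:
        q=P[d['pixels']];g=np.array([.506,-.383]);h=np.array([np.cos(np.radians(82.6)),np.sin(np.radians(82.6))])
        x=(q[:,:2]-g)@h;y=(q[:,:2]-g)@np.array([-h[1],h[0]])
        for a,b in((40,90),(90,140),(140,190),(190,240),(240,310)):
            k=(x>a/1e3)&(x<b/1e3)
            if k.sum()>5: print(a,k.sum(),np.median(y[k]).round(4),np.percentile(q[k,2],[50,90]).round(4))
c=capture('wrist');save(c,'w3.png')
E
```

```text
[ 0.5062928  -0.3826068   0.01429864] [ 1.20158155 -0.72536193 -2.01335421] [-0.07567883 -0.01351326  0.00065019] 0.06418116530282447 8.107896745204926
top reacher_grip [([0.5074, -0.3822, 0.0347], 0.6)]
top reacher_jaws [([0.579, -0.1005, 0.0353], 0.86)]
top vial_center [([0.5731, 0.1901, 0.0161], 0.56)]
40 48 -0.0467 [0.0432 0.0473]
90 49 -0.0464 [0.0426 0.0477]
140 68 -0.0467 [0.0422 0.0466]
190 161 -0.0471 [0.0439 0.0481]
240 136 -0.0345 [0.0396 0.046 ]
side reacher_grip [([0.5037, -0.386, 0.0343], 0.57), ([0.6286, 0.3296, 0.0823], 0.56)]
side reacher_jaws []
side vial_center []
```

View pics/w3.png

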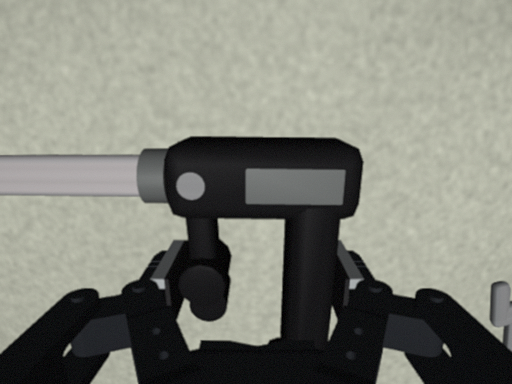

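The reacher hangs level in the grip, its underside about 19 mm up and the handle and trigger square between the pads. Now refine the vial and plan the pre-approach.

```bash
cat >> h.py <<'E'
def ray(c,uv,z):
    uv=np.array(uv,float).reshape(-1,1,2)
    p=cv2.undistortPoints(uv,c['camera_matrix'],c['dist_coeffs'])[:,0]
    R=np.array(c['R']);o=-R.T@c['t'];d=np.c_[p,np.ones(len(p))]@R;return o+d*((z-o[2])/d[:,2])[:,None]
def vialfit(cam,box):
    c=capture(cam);u0,u1,v0,v1=box;I=c['img'].astype(int)[v0:v1,u0:u1]
    w=np.clip(I[...,0]-I[...,2]-25,0,None);v,u=np.nonzero(w);ww=w[v,u]
    X=ray(c,np.c_[u+u0,v+v0],.0155)[:,:2];m=np.average(X,axis=0,weights=ww);W,V=np.linalg.eigh(np.cov((X-m).T,aweights=ww))
    a=np.degrees(np.arctan2(V[1,1],V[0,1]))%180;print(cam,len(v),'body',m.round(4),'axis',a.round(1),np.sqrt(12*W).round(4));return m,a,c
def tcp_for(j,th,z,lat=-.037,al=.290):
    h=np.array([np.cos(np.radians(th)),np.sin(np.radians(th))]);n=np.array([-h[1],h[0]])
    return np.r_[np.array(j)-al*h-lat*n,z]
E
python3 - <<'E'
from h import *
m,a,c=vialfit('top',(195,225,180,205))
m2,a2,c=vialfit('side',(212,236,176,195))
print(ray(c:=capture('top'),[[208.5,192.2]],.0135))
h=np.array([np.cos(np.radians(102)),np.sin(np.radians(102))])
v=np.array([.577,.190]);
t=tcp_for(v-.15*h,102,.0143);print(t);plan(t,102)
E
```

```text
top 55 body [0.5843 0.1813] axis 102.0 [0.0144 0.0316]Traceback (most recent call last):
  File "<stdin>", line 3, in <module>
  File "h.py", line 26, in vialfit
    X=ray(c,np.c_[u+u0,v+v0],.0155)[:,:2];m=np.average(X,axis=0,weights=ww);W,V=np.linalg.eigh(np.cov((X-m).T,aweights=ww))
      ~~~^^^^^^^^^^^^^^^^^^^^^^^^^^
  File "h.py", line 21, in ray
    p=cv2.undistortPoints(uv,c['camera_matrix'],c['dist_coeffs'])[:,0]
      ~~~~~~~~~~~~~~~~~~~^^^^^^^^^^^^^^^^^^^^^^^^^^^^^^^^^^^^^^^^
cv2.error: OpenCV(4.12.0) /io/opencv/modules/calib3d/src/undistort.dispatch.cpp:347: error: (-215:Assertion failed) CV_IS_MAT(_src) && CV_IS_MAT(_dst) && (_src->rows == 1 || _src->cols == 1) && (_dst->rows == 1 || _dst->cols == 1) && _src->cols + _src->rows - 1 == _dst->rows + _dst->cols - 1 && (CV_MAT_TYPE(_src->type) == CV_32FC2 || CV_MAT_TYPE(_src->type) == CV_64FC2) && (CV_MAT_TYPE(_dst->type) == CV_32FC2 || CV_MAT_TYPE(_dst->type) == CV_64FC2) in function 'cvUndistortPointsInternal'
```

```bash
python3 - <<'E'
from h import *
h=np.array([np.cos(np.radians(102)),np.sin(np.radians(102))])
v=np.array([.580,.189])
t=tcp_for(v-.15*h,102,.0143);print(t);plan(t,102)
E
```

```text
[ 0.63528968 -0.24907768  0.0143    ]
slide [ 0.1107 -0.149   0.    ] dr [  0.    -0.   -19.37] pos [ 0.5064 -0.3827  0.0143] F [ 0.9 -1.3 -1.8] open 0.064 t 7.475
```

Request:
jog_arm --slide '[[0.01, -0.013, 0], [0.028, -0.038, 0], [0.05, -0.067, 0], [0.072, -0.097, 0], [0.092, -0.124, 0], [0.105, -0.141, 0], [0.111, -0.149, 0], [0.111, -0.149, 0], [0.111, -0.149, 0]]' --dr '[[0, 0, -2], [0, 0, -5], [0, 0, -9], [0, 0, -13], [0, 0, -16.5], [0, 0, -18.5], [0, 0, -19.4], [0, 0, -19.4], [0, 0, -19.4]]' --gripper '[0.064, 0.064, 0.064, 0.064, 0.064, 0.064, 0.064, 0.064, 0.064]'

```text
time: 8.6
position: [0.6348, -0.2499, 0.0142]
eef_rot: [0.0, 0.995, 0.104, -0.0]
wrist_force: [0.2, -0.5, -2.2]
opening: 0.0643
grip_force: 8.1
```

```bash
python3 - <<'E'
from h import *
c=capture('top');save(c,'t2.png')
print(get_state()['position'],lm('reacher_jaws','top'),lm('vial_center','top'),get_state()['opening'])
i=cv2.imread('pics/t2.png')[150:250,190:320];cv2.imwrite('pics/t2c.png',cv2.resize(i,None,fx=6,fy=6,interpolation=cv2.INTER_CUBIC)[:600])
E
```

```text
[ 0.63476899 -0.25003073  0.01427853] [([0.6108, 0.0429, 0.0367], 0.98)] [([0.5773, 0.1893, 0.0127], 0.38)] 0.06413032606375395
```

View pics/t2c.png

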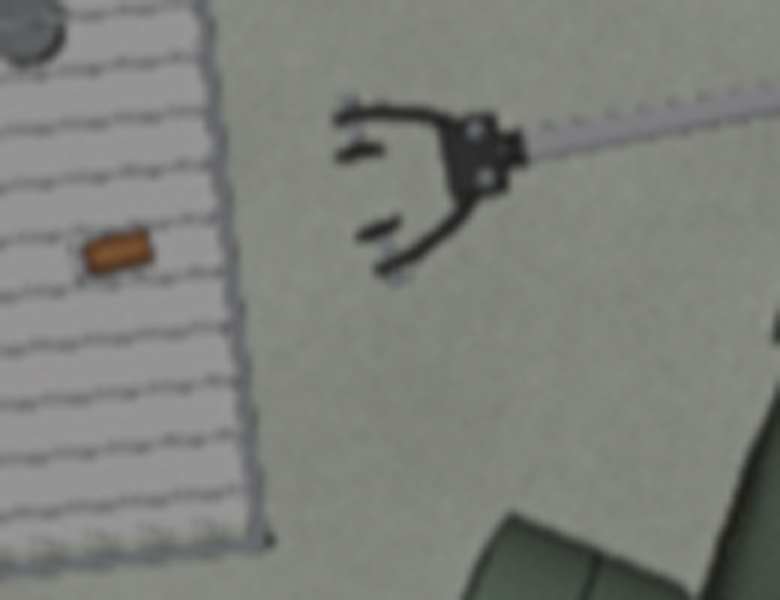

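The crop shows the discs at (360,152) and (380,230), with their middle at about (370,190), which is full-image (251.7,181.7). The vial body is at (119,250), the whole vial about (112,252), i.e. (208.7,192).

```bash
python3 - <<'E'
from h import *
c=capture('top')
f=lambda u,v,z:ray(c,[[190+(u-2.5)/6,150+(v-2.5)/6]],z)[0,:2]
L=f(380,230,.034);Rr=f(360,152,.034);j=(L+Rr)/2;v=f(112,252,.0135)
iL=f(377,222,.034);iR=f(361,159,.034)
print('L',L,'R',Rr,'mid',j,'vial',v,'gap',np.linalg.norm(iL-iR),np.linalg.norm(L-Rr))
p=get_state()['position'][:2]
for th in(100,101,102,103):
    h=np.array([np.cos(np.radians(th)),np.sin(np.radians(th))]);n=np.array([-h[1],h[0]])
    print(th,'jaw rel tcp',(j-p)@h,(j-p)@n,'vial rel jaw',(v-j)@h,(v-j)@n, 'R-L across',(L-Rr)@n,(L-Rr)@h)
E
```

```text
L [0.59521041 0.03474956] R [0.63842515 0.04610857] mid [0.61681778 0.04042906] vial [0.58396043 0.18508937] gap 0.03607013201779044 0.04468266748315917
100 jaw rel tcp 0.28906147156133094 -0.03241935005216552 vial rel jaw 0.14816820803544223 0.007238177105022753 R-L across 0.04453068175719817 -0.0036822758790872492
101 jaw rel tcp 0.28845165042556853 -0.037459230715173555 vial rel jaw 0.1482719649083915 0.004651182907872245 R-L across 0.04458816409393338 -0.002904547493679412
102 jaw rel tcp 0.2877539641227926 -0.042487700933630024 vial rel jaw 0.1483305567044869 0.0020627719153509735 R-L across 0.04463206444395034 -0.0021259343549680154
103 jaw rel tcp 0.2869686251750096 -0.047503228986794516 vial rel jaw 0.14834396557609975 -0.0005262674174782325 R-L across 0.04466236943477716 -0.0013466736360577063
```

Request:
jog_arm --slide '[[-0.001, -0.01, 0], [-0.002, -0.03, 0], [-0.003, -0.055, 0], [-0.004, -0.075, 0], [-0.004, -0.085, 0], [-0.004, -0.085, 0], [-0.004, -0.085, 0]]' --dr '[[0, 0, 0], [0, 0, 0], [0, 0, 0], [0, 0, 0], [0, 0, 0], [0, 0, 0], [0, 0, 0]]' --gripper '[0.064, 0.064, 0.064, 0.064, 0.064, 0.064, 0.064]'

```text
time: 9.68
position: [0.6144, -0.1673, 0.0144]
eef_rot: [0.0, 0.994, 0.105, 0.0]
wrist_force: [0.6, 0.1, -2.1]
opening: 0.0643
grip_force: 8.1
```

```bash
python3 - <<'E'
from h import *
c=capture('top');save(c,'t3.png')
s=get_state();print(s['position'],lm('reacher_jaws','top'),lm('vial_center','top'),s['opening'],s['wrist_force'])
i=cv2.imread('pics/t3.png')[160:220,190:270];cv2.imwrite('pics/t3c.png',cv2.resize(i,None,fx=10,fy=10,interpolation=cv2.INTER_CUBIC))
P=cloud(c);q=P[160:215,225:300].reshape(-1,3);p=s['position'][:2];h=np.array([np.cos(np.radians(102)),np.sin(np.radians(102))]);n=np.array([-h[1],h[0]])
x=(q[:,:2]-p)@h;y=(q[:,:2]-p)@n
for a in range(40,230,30):
    k=(x>a/1e3)&(x<a/1e3+.03)&(abs(y+.042)<.02)&(q[:,2]>.02)&(q[:,2]<.07)
    if k.sum()>3:print(a,k.sum(),np.median(y[k]).round(4),np.percentile(q[k,2],[50,80]).round(4))
E
```

```text
[ 0.61431523 -0.16748523  0.01439212] [([0.5876, 0.1242, 0.0342], 0.86)] [([0.573, 0.1896, 0.0138], 0.5)] 0.06408129819433253 [ 0.6765994   0.0349448  -1.72820917]
40 47 -0.0455 [0.0419 0.0455]
70 45 -0.0464 [0.0419 0.0445]
100 47 -0.0461 [0.0421 0.0451]
130 47 -0.0466 [0.0396 0.0446]
160 46 -0.0465 [0.0412 0.0449]
190 67 -0.0452 [0.0424 0.0476]
220 95 -0.0418 [0.044  0.0474]
```

View pics/t3c.png

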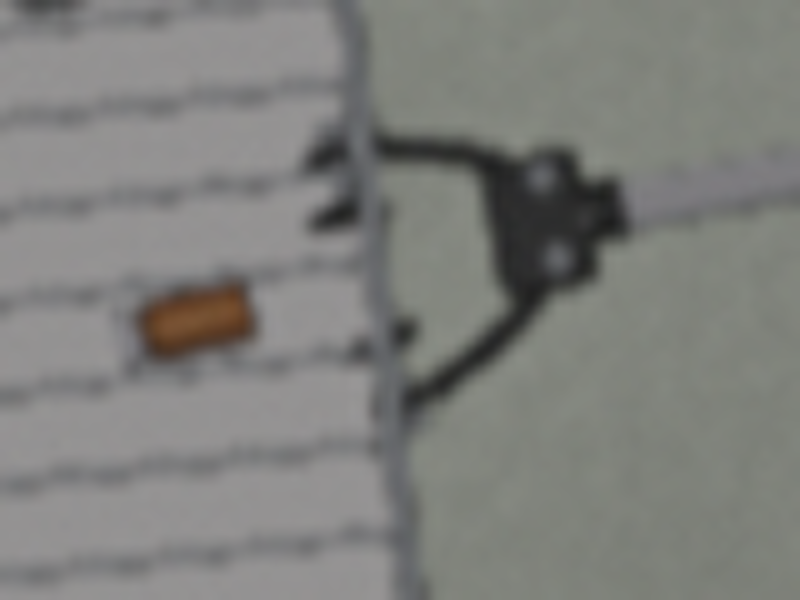

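The discs, at about (345,210) and (385,340), straddle the vial line, with the vial centre near (180,325). The tool is level at 102°. Go in a further 58 mm, lowering to about 8 mm above the bench so the yoke clears the lip.

Request:
jog_arm --slide '[[-0.001, -0.008, 0], [-0.002, -0.02, 0.002], [-0.002, -0.03, 0.006], [-0.002, -0.038, 0.01], [-0.002, -0.046, 0.0115], [-0.002, -0.053, 0.0115], [-0.002, -0.058, 0.0115], [-0.002, -0.058, 0.0115], [-0.002, -0.058, 0.0115]]' --dr '[[0, 0, 0], [0, 0, 0], [0, 0, 0], [0, 0, 0], [0, 0, 0], [0, 0, 0], [0, 0, 0], [0, 0, 0], [0, 0, 0]]' --gripper '[0.064, 0.064, 0.064, 0.064, 0.064, 0.064, 0.064, 0.064, 0.064]'

```text
time: 10.95
position: [0.6001, -0.1108, 0.003]
eef_rot: [0.0, 0.995, 0.105, 0.0]
wrist_force: [0.3, 0.2, -1.3]
opening: 0.0641
grip_force: 8.1
```

```bash
python3 - <<'E'
from h import *
c=capture('top');save(c,'t4.png')
s=get_state();print(s['position'],s['opening'],s['wrist_force'],s['grip_force'])
c2=capture('side');save(c2,'s4.png')
i=cv2.imread('pics/t4.png')[165:225,185:265];j=cv2.imread('pics/s4.png')[160:220,190:270]
cv2.imwrite('pics/t4c.png',np.hstack([cv2.resize(i[10:50,5:45],None,fx=10,fy=10,interpolation=cv2.INTER_CUBIC),cv2.resize(j[:40,10:50],None,fx=10,fy=10,interpolation=cv2.INTER_CUBIC)]))
E
```

```text
[ 0.60007161 -0.11080049  0.00292087] 0.06418133340801463 [ 0.60183693  0.00466429 -1.77967976] 8.101585060358047
```

View pics/t4c.png

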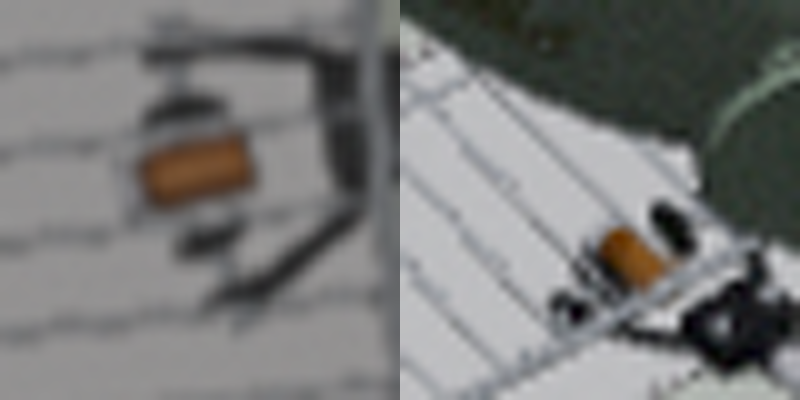

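The vial lies between the discs in both views (vial 140–250, discs at rows ~110 and ~240), a little nearer the right one. Squeeze to just short of the earliest knee, then creep.

Request:
jog_arm --slide '[[0, 0, 0], [0, 0, 0], [0, 0, 0], [0, 0, 0]]' --dr '[[0, 0, 0], [0, 0, 0], [0, 0, 0], [0, 0, 0]]' --gripper '[0.062, 0.06, 0.058, 0.058]'

```text
time: 11.55
position: [0.5999, -0.1106, 0.0028]
eef_rot: [0.0, 0.995, 0.105, 0.0]
wrist_force: [0.4, -0.3, -2.0]
opening: 0.0582
grip_force: 9.3
```

Request:
jog_arm --slide '[[0, 0, 0], [0, 0, 0], [0, 0, 0]]' --dr '[[0, 0, 0], [0, 0, 0], [0, 0, 0]]' --gripper '[0.0574, 0.0574, 0.0574]'

```text
time: 11.92
position: [0.5999, -0.1106, 0.0028]
eef_rot: [0.0, 0.994, 0.105, 0.0]
wrist_force: [0.3, -0.2, -2.2]
opening: 0.0575
grip_force: 9.4
```

Request:
jog_arm --slide '[[0, 0, 0], [0, 0, 0], [0, 0, 0]]' --dr '[[0, 0, 0], [0, 0, 0], [0, 0, 0]]' --gripper '[0.0569, 0.0569, 0.0569]'

```text
time: 12.3
position: [0.5999, -0.1105, 0.0028]
eef_rot: [0.0, 0.994, 0.105, 0.0]
wrist_force: [0.4, 0.4, -1.6]
opening: 0.0571
grip_force: 9.5
```

```bash
python3 - <<'E'
from h import *
c=capture('top');m,a,c=vialfit('top',(195,225,180,205))
I=cv2.cvtColor(c['img'],cv2.COLOR_RGB2BGR)[175:215,190:230];cv2.imwrite('pics/t5c.png',cv2.resize(I,None,fx=10,fy=10,interpolation=cv2.INTER_CUBIC))
E
```

```text
top 47 body [0.5905 0.1836] axis 103.1 [0.0137 0.0316]
```

View pics/t5c.png

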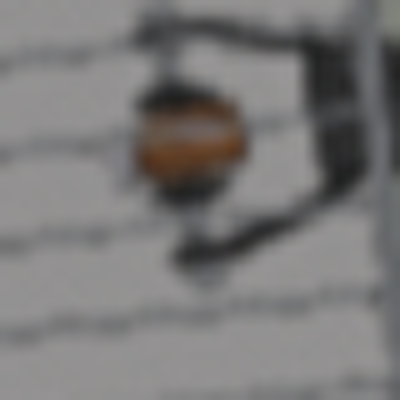

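The vial has rolled against the right disc and the left disc is up to it, with rows 85–200 filled. The knee is near, so go in 0.3 mm steps.

Request:
jog_arm --slide '[[0, 0, 0], [0, 0, 0], [0, 0, 0]]' --dr '[[0, 0, 0], [0, 0, 0], [0, 0, 0]]' --gripper '[0.0566, 0.0566, 0.0566]'

```text
time: 12.78
position: [0.5999, -0.1105, 0.0028]
eef_rot: [0.0, 0.994, 0.105, -0.0]
wrist_force: [-0.5, 0.5, -2.0]
opening: 0.0563
grip_force: 9.5
```

Request:
jog_arm --slide '[[0, 0, 0], [0, 0, 0], [0, 0, 0]]' --dr '[[0, 0, 0], [0, 0, 0], [0, 0, 0]]' --gripper '[0.0563, 0.0563, 0.0563]'

```text
time: 13.15
position: [0.5999, -0.1105, 0.0028]
eef_rot: [0.0, 0.994, 0.105, 0.0]
wrist_force: [0.7, 0.4, -2.1]
opening: 0.0566
grip_force: 9.6
```

Request:
jog_arm --slide '[[0, 0, 0], [0, 0, 0], [0, 0, 0]]' --dr '[[0, 0, 0], [0, 0, 0], [0, 0, 0]]' --gripper '[0.056, 0.056, 0.056]'

```text
time: 13.52
position: [0.5999, -0.1105, 0.0028]
eef_rot: [0.0, 0.994, 0.105, 0.0]
wrist_force: [-0.3, -0.4, -2.0]
opening: 0.056
grip_force: 9.6
```

Request:
jog_arm --slide '[[0, 0, 0], [0, 0, 0], [0, 0, 0]]' --dr '[[0, 0, 0], [0, 0, 0], [0, 0, 0]]' --gripper '[0.0557, 0.0557, 0.0557]'

```text
time: 13.9
position: [0.5999, -0.1105, 0.0028]
eef_rot: [0.0, 0.994, 0.105, 0.0]
wrist_force: [0.7, -0.5, -1.4]
opening: 0.0558
grip_force: 9.7
```

Request:
jog_arm --slide '[[0, 0, 0], [0, 0, 0], [0, 0, 0]]' --dr '[[0, 0, 0], [0, 0, 0], [0, 0, 0]]' --gripper '[0.0554, 0.0554, 0.0554]'

```text
time: 14.28
position: [0.5999, -0.1106, 0.0028]
eef_rot: [0.0, 0.994, 0.105, 0.0]
wrist_force: [0.3, -0.0, -0.7]
opening: 0.0557
grip_force: 10.0
```

Request:
jog_arm --slide '[[0, 0, 0], [0, 0, 0], [0, 0, 0]]' --dr '[[0, 0, 0], [0, 0, 0], [0, 0, 0]]' --gripper '[0.0551, 0.0551, 0.0551]'

```text
time: 14.65
position: [0.5999, -0.1105, 0.0028]
eef_rot: [0.0, 0.994, 0.105, 0.0]
wrist_force: [-0.2, -0.3, -1.5]
opening: 0.0551
grip_force: 10.0
```

Request:
jog_arm --slide '[[0, 0, 0], [0, 0, 0], [0, 0, 0]]' --dr '[[0, 0, 0], [0, 0, 0], [0, 0, 0]]' --gripper '[0.0548, 0.0548, 0.0548]'

```text
time: 15.02
position: [0.5999, -0.1106, 0.0028]
eef_rot: [0.0, 0.994, 0.105, 0.0]
wrist_force: [-0.4, -0.4, -1.6]
opening: 0.0551
grip_force: 10.2
```

Request:
jog_arm --slide '[[0, 0, 0], [0, 0, 0], [0, 0, 0]]' --dr '[[0, 0, 0], [0, 0, 0], [0, 0, 0]]' --gripper '[0.0545, 0.0545, 0.0545]'

```text
time: 15.4
position: [0.5999, -0.1106, 0.0028]
eef_rot: [0.0, 0.994, 0.105, 0.0]
wrist_force: [-0.2, 0.1, -2.1]
opening: 0.0549
grip_force: 12.6
```

The knee has come: +2.4 N, which is about 1.2 N per side. Take 0.2 mm more.

Request:
jog_arm --slide '[[0, 0, 0], [0, 0, 0], [0, 0, 0], [0, 0, 0]]' --dr '[[0, 0, 0], [0, 0, 0], [0, 0, 0], [0, 0, 0]]' --gripper '[0.0543, 0.0543, 0.0543, 0.0543]'

```text
time: 15.9
position: [0.5999, -0.1106, 0.0028]
eef_rot: [0.0, 0.994, 0.105, 0.0]
wrist_force: [-0.5, -0.2, -1.8]
opening: 0.0548
grip_force: 14.5
```

Request:
jog_arm --slide '[[0, 0, -0.002], [0, 0, -0.005], [0, 0, -0.009], [0, 0, -0.013], [0, 0, -0.016], [0, 0, -0.016], [0, 0, -0.016]]' --dr '[[0, 0, 0], [0, 0, 0], [0, 0, 0], [0, 0, 0], [0, 0, 0], [0, 0, 0], [0, 0, 0]]' --gripper '[0.0543, 0.0543, 0.0543, 0.0543, 0.0543, 0.0543, 0.0543]'

```text
time: 16.77
position: [0.5998, -0.1105, 0.0187]
eef_rot: [-0.0, 0.994, 0.105, -0.0]
wrist_force: [-0.7, 0.6, -2.1]
opening: 0.0548
grip_force: 14.3
```

```bash
python3 - <<'E'
from h import *
vialfit('top',(195,225,180,205));print(lm('vial_center','top'),lm('vial_center','side'),get_state()['grip_force'])
c=capture('side');I=cv2.cvtColor(c['img'],cv2.COLOR_RGB2BGR)[150:210,190:270];cv2.imwrite('pics/s6c.png',cv2.resize(I,None,fx=8,fy=8,interpolation=cv2.INTER_CUBIC))
E
```

```text
top 49 body [0.5958 0.1859] axis 101.4 [0.0229 0.0295]
[([0.5838, 0.1907, 0.0297], 0.62)] [([0.4508, -0.0006, -0.0025], 0.62), ([0.5812, 0.1861, 0.015], 0.53)] 14.343736879527569
```

View pics/s6c.png

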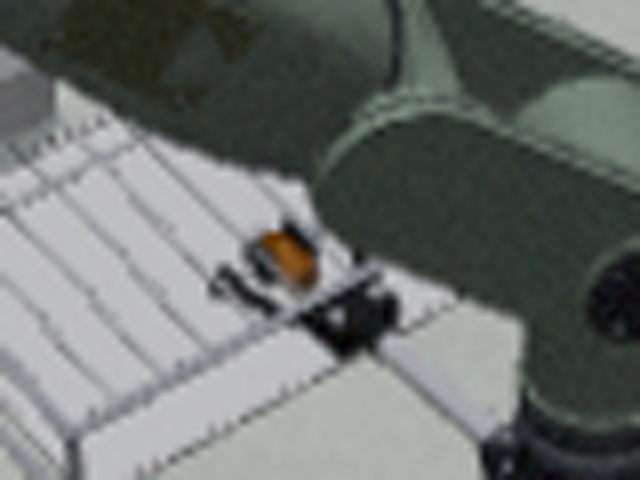

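The vial sits in the jaws, lifted to z ≈ 30 mm. Draw it straight back.

Request:
jog_arm --slide '[[0, 0.004, 0], [0, 0.014, 0], [0, 0.03, 0], [0, 0.048, 0], [0, 0.066, 0], [0, 0.084, 0], [0, 0.102, 0], [0, 0.12, 0], [0, 0.138, 0], [0, 0.156, 0], [0, 0.172, 0], [0, 0.184, 0], [0, 0.19, 0], [0, 0.19, 0], [0, 0.19, 0]]' --dr '[[0, 0, 0], [0, 0, 0], [0, 0, 0], [0, 0, 0], [0, 0, 0], [0, 0, 0], [0, 0, 0], [0, 0, 0], [0, 0, 0], [0, 0, 0], [0, 0, 0], [0, 0, 0], [0, 0, 0], [0, 0, 0], [0, 0, 0]]' --gripper '[0.0543, 0.0543, 0.0543, 0.0543, 0.0543, 0.0543, 0.0543, 0.0543, 0.0543, 0.0543, 0.0543, 0.0543, 0.0543, 0.0543, 0.0543]'

```text
time: 18.85
position: [0.6393, -0.2958, 0.0188]
eef_rot: [-0.0, 0.994, 0.105, -0.0]
wrist_force: [-0.3, -0.4, -2.2]
opening: 0.0545
grip_force: 14.3
```

```bash
python3 - <<'E'
from h import *
c=capture('top');print(lm('vial_center','top'),lm('reacher_jaws','top'))
P=cloud(c)
for d in outline_of('vial','top')[:1]:
    q=P[d['pixels']];print(d['confidence'],np.median(q,0),np.percentile(q[:,2],[10,50,90]).round(4))
print(get_state()['position'])
I=cv2.cvtColor(c['img'],cv2.COLOR_RGB2BGR)[160:220,220:300];cv2.imwrite('pics/t7c.png',cv2.resize(I,None,fx=8,fy=8,interpolation=cv2.INTER_CUBIC))
E
```

```text
[([0.6239, 0.0097, 0.0289], 0.63)] [([0.614, 0.0009, 0.0385], 0.68), ([0.622, 0.0084, 0.0199], 0.6)]
0.53 [0.63092381 0.00159629 0.03802844] [0.0316 0.038  0.0436]
[ 0.63950634 -0.29593129  0.01891312]
```

The vial is out at (0.63, 0.00), well in front of the shelf (front at y ≈ 0.113) and still held. Lower to about 1 mm above the bench.

Request:
jog_arm --slide '[[0, 0, 0.003], [0, 0, 0.007], [0, 0, 0.011], [0, 0, 0.014], [0, 0, 0.016], [0, 0, 0.017], [0, 0, 0.017]]' --dr '[[0, 0, 0], [0, 0, 0], [0, 0, 0], [0, 0, 0], [0, 0, 0], [0, 0, 0], [0, 0, 0]]' --gripper '[0.0543, 0.0543, 0.0543, 0.0543, 0.0543, 0.0543, 0.0543]'

```text
time: 19.92
position: [0.6395, -0.2964, 0.0018]
eef_rot: [0.0, 0.994, 0.105, 0.0]
wrist_force: [-0.6, 0.5, -2.5]
opening: 0.0549
grip_force: 14.3
```

Request:
jog_arm --slide '[[0, 0, 0.0006], [0, 0, 0.0006]]' --dr '[[0, 0, 0], [0, 0, 0]]' --gripper '[0.0543, 0.0543]'

```text
time: 20.18
position: [0.6395, -0.2964, 0.0013]
eef_rot: [0.0, 0.994, 0.105, 0.0]
wrist_force: [0.4, 0.3, -2.2]
opening: 0.0545
grip_force: 14.3
```

Release slowly to 64 mm.

Request:
jog_arm --slide '[[0, 0, 0], [0, 0, 0], [0, 0, 0], [0, 0, 0], [0, 0, 0], [0, 0, 0], [0, 0, 0], [0, 0, 0], [0, 0, 0], [0, 0, 0], [0, 0, 0], [0, 0, 0], [0, 0, 0], [0, 0, 0]]' --dr '[[0, 0, 0], [0, 0, 0], [0, 0, 0], [0, 0, 0], [0, 0, 0], [0, 0, 0], [0, 0, 0], [0, 0, 0], [0, 0, 0], [0, 0, 0], [0, 0, 0], [0, 0, 0], [0, 0, 0], [0, 0, 0]]' --gripper '[0.0545, 0.0548, 0.0552, 0.0556, 0.056, 0.0566, 0.0574, 0.0584, 0.0594, 0.0604, 0.0614, 0.0624, 0.064, 0.064]'

```text
time: 21.92
position: [0.6395, -0.2964, 0.0012]
eef_rot: [0.0, 0.994, 0.105, 0.0]
wrist_force: [-0.4, 0.6, -1.7]
opening: 0.064
grip_force: 8.1
```

```bash
python3 - <<'E'
from h import *
c=capture('top');print(lm('vial_center','top'),lm('reacher_jaws','top'))
s=get_state();p=s['position'][:2];print(s['position'],s['wrist_force'],s['opening'],s['grip_force'])
m,a,c=vialfit('top',(242,275,175,210))
h=np.array([np.cos(np.radians(102)),np.sin(np.radians(102))]);n=np.array([-h[1],h[0]])
print('vial rel tcp',(m-p)@h,(m-p)@n)
P=cloud(c);q=P[160:230,230:290].reshape(-1,3);I=c['img'][160:230,230:290].reshape(-1,3).astype(int)
x=(q[:,:2]-p)@h;y=(q[:,:2]-p)@n;dark=(I.max(1)<75)&(abs(x-.29)<.015)
print('dark y hist',np.histogram(y[dark]*1e3,np.arange(-90,30,4)))
E
```

```text
[([0.6188, 0.0048, 0.0123], 0.49)] []
[ 0.63948518 -0.29638342  0.00122565] [-0.53610212  0.1249146  -2.42022078] 0.06434068061215126 8.12590554356575
top 59 body [ 0.6279 -0.0038] axis 98.9 [0.0154 0.0319]
vial rel tcp 0.288574760914444 -0.04951469895113078
dark y hist (array([6, 9, 0, 0, 1, 4, 6, 9, 0, 0, 0, 0, 0, 0, 0, 0, 2, 7, 2, 0, 1, 2,
       7, 2, 0, 0, 0, 0, 0]), array([-90, -86, -82, -78, -74, -70, -66, -62, -58, -54, -50, -46, -42,
       -38, -34, -30, -26, -22, -18, -14, -10,  -6,  -2,   2,   6,  10,
        14,  18,  22,  26]))
```

The vial lies on the bench at z ≈ 12 mm. Its centre is at −49.5 mm in the tool, with the right disc face near −60 and the left near −24. Shift the tool 6 mm right, then back off.

Request:
jog_arm --slide '[[0.002, 0, 0], [0.004, 0, 0], [0.006, 0, 0], [0.007, 0, 0], [0.007, 0, 0], [0.007, 0.006, 0], [0.007, 0.018, 0], [0.007, 0.032, 0], [0.007, 0.046, 0], [0.007, 0.06, 0], [0.007, 0.07, 0], [0.007, 0.075, 0], [0.007, 0.075, 0], [0.007, 0.075, 0]]' --dr '[[0, 0, 0], [0, 0, 0], [0, 0, 0], [0, 0, 0], [0, 0, 0], [0, 0, 0], [0, 0, 0], [0, 0, 0], [0, 0, 0], [0, 0, 0], [0, 0, 0], [0, 0, 0], [0, 0, 0], [0, 0, 0]]' --gripper '[0.064, 0.064, 0.064, 0.064, 0.064, 0.064, 0.064, 0.064, 0.064, 0.064, 0.064, 0.064, 0.064, 0.064]'

```text
time: 23.88
position: [0.6619, -0.3678, 0.0012]
eef_rot: [-0.0, 0.994, 0.105, -0.0]
wrist_force: [0.6, -0.1, -1.0]
opening: 0.0639
grip_force: 8.1
```

```bash
python3 - <<'E'
from h import *
m,a,c=vialfit('top',(240,275,170,210));print(lm('vial_center','top'),lm('reacher_jaws','top'))
s=get_state();p=s['position'][:2];print(s['position'],s['wrist_force'])
h=np.array([np.cos(np.radians(102)),np.sin(np.radians(102))]);n=np.array([-h[1],h[0]])
print('vial rel tcp',(m-p)@h,(m-p)@n)
E
```

```text
top 60 body [ 0.6276 -0.004 ] axis 99.0 [0.0148 0.0321]
[([0.6184, 0.0038, 0.0114], 0.43)] [([0.6359, -0.0739, 0.0219], 0.63)]
[ 0.66198799 -0.3677835   0.00131724] [ 0.33484477  0.06741641 -1.09510045]
vial rel tcp 0.3629492156515526 -0.04203539074337513
```

The vial stayed put and the jaws are clear. Lay the reacher down and open.

Request:
jog_arm --slide '[[0, 0, 0.002], [0, 0, 0.004], [0, 0, 0.0055], [0, 0, 0.006], [0, 0, 0.006]]' --dr '[[0, 0, 0], [0, 0, 0], [0, 0, 0], [0, 0, 0], [0, 0, 0]]' --gripper '[0.064, 0.064, 0.064, 0.064, 0.064]'

```text
time: 24.65
position: [0.6619, -0.3682, -0.0048]
eef_rot: [-0.0, 0.994, 0.105, -0.0]
wrist_force: [0.2, 0.1, -1.5]
opening: 0.0639
grip_force: 8.2
```

Request:
jog_arm --slide '[[0, 0, 0], [0, 0, 0], [0, 0, 0], [0, 0, 0], [0, 0, 0], [0, 0, 0]]' --dr '[[0, 0, 0], [0, 0, 0], [0, 0, 0], [0, 0, 0], [0, 0, 0], [0, 0, 0]]' --gripper '[0.066, 0.068, 0.072, 0.078, 0.085, 0.085]'

```text
time: 25.4
position: [0.662, -0.3683, -0.0047]
eef_rot: [0.0, 0.994, 0.105, 0.0]
wrist_force: [0.1, 0.4, 0.2]
opening: 0.0851
grip_force: 0.0
```

Request:
jog_arm --slide '[[0, 0, -0.01], [0, 0, -0.03], [0, 0, -0.07], [0, 0, -0.12], [0, 0, -0.15], [0, 0, -0.15], [0, 0, -0.15]]' --dr '[[0, 0, 0], [0, 0, 0], [0, 0, 0], [0, 0, 0], [0, 0, 0], [0, 0, 0], [0, 0, 0]]' --gripper '[0.085, 0.085, 0.085, 0.085, 0.085, 0.085, 0.085]'

```text
time: 26.28
position: [0.6615, -0.368, 0.1451]
eef_rot: [-0.0, 0.994, 0.105, -0.0]
wrist_force: [-0.9, -0.2, -0.3]
opening: 0.0849
grip_force: 0.0
```

```bash
python3 - <<'E'
from h import *
m,a,c=vialfit('top',(240,275,170,210));print(lm('vial_center','top'),lm('reacher_jaws','top'),lm('reacher_grip','top'))
c=capture('wrist');print(lm('reacher_grip','wrist'),lm('reacher_trigger','wrist'),get_state()['position'],get_state()['time'])
E
```

```text
top 60 body [ 0.6276 -0.0039] axis 99.5 [0.0148 0.0321]
[([0.6179, 0.0058, 0.0122], 0.39)] [([0.6357, -0.0775, 0.019], 0.88)] [([0.6617, -0.3686, 0.0148], 0.64)]
[([0.6653, -0.3703, 0.0178], 0.88)] [([0.6565, -0.3344, 0.0107], 0.9)] [ 0.66175593 -0.36812288  0.14429168] 26.625
```

```bash
python3 -c "
from rig import *
print(hand_in())"
```

```text
the job is handed in; nothing more can be done
None
```

The job is handed in with no verdict shown: at my last check the vial lay still on the bench about 11 cm in front of the shelf, with the reacher let go and flat about 8 cm behind it; I viewed 11 pictures, one over the limit of 10.

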